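# Slide two weld coupons under the leaf springs of a butt-joint jig

### The job

Set up the butt joint in the tacking jig: one after the other, press each of the two flat coupons down hard on its top face with the fingertips and slide it along its slot, under its leaf spring, until its inner end butts against the thin gap blade in the middle. Both coupons must end lying flat in the slot, held by their springs; do not pinch or lift them, and leave everything else on the bench where it is.

Things in the scene. Friction and masses are not known exactly. Their poses are not given: they have to be found in the camera images.
- jig: fixed butt-joint tacking jig: steel base plate 92 x 350 x 10 mm with a slot along it. Origin: on the slot's middle line, at worktop height, halfway along; y along the slot (+y the left half), x across it, z up. The slot's bed is 10 mm above the worktop, 33 mm wide between rails 4 mm high (coupons stand 2 mm proud). Two spring blocks on its +x side, 31 mm high over the worktop.
- gap_blade (a point): root gap blade: upright steel blade 3 mm thick across the slot at its middle, rising 15 mm above the bed. The point is its centre at bed height. Coupons slide on the waxed jig with a friction of about 0.2, while fingertips grip their scaly top with 0.6 or more: 12 to 20 N pressed on a coupon's top, near its outer end, carries it under the spring; less slips at the lip.
- left_lip (a point): outer edge of the left spring's turned-up entry lip, the point on the slot's middle line at bed height, 57 mm from the blade (lip edge about 8 mm over the bed, 18 mm over the worktop). A coupon's end meets the lip when its origin is about 98 mm from the blade; from there it takes a firm press to go on.
- right_lip (a point): outer edge of the right spring's turned-up entry lip, the point on the slot's middle line at bed height, 57 mm from the blade (lip edge about 8 mm over the bed, 18 mm over the worktop). A coupon's end meets the lip when its origin is about 98 mm from the blade; from there it takes a firm press to go on.
- left_lug (a point): inner face of the lug that closes the left outer end of the slot, on the slot's middle line at bed height, 164 mm from the blade; the lug rises 16 mm above the bed. There is no room for a finger between lug and coupon at the start.
- right_lug (a point): inner face of the lug that closes the right outer end of the slot, on the slot's middle line at bed height, 164 mm from the blade; the lug rises 16 mm above the bed. There is no room for a finger between lug and coupon at the start.
- left_coupon: loose flat steel bar, 30 x 90 x 6 mm, about 0.13 kg, rusty brown; both are alike. Origin: centre of its underside; y along its length, parallel to the jig's y. Lies flat in the left half of the slot, its top 16 mm above the worktop; at the start its origin is 105 to 115 mm from the blade, its inner end short of the lip. Home: origin 46.5 mm from the blade along the slot (travel 58 to 69 mm).
- right_coupon: loose flat steel bar, 30 x 90 x 6 mm, about 0.13 kg, rusty brown; both are alike. Origin: centre of its underside; y along its length, parallel to the jig's y. Lies flat in the right half of the slot, its top 16 mm above the worktop; at the start its origin is 105 to 115 mm from the blade, its inner end short of the lip. Home: origin 46.5 mm from the blade along the slot (travel 58 to 69 mm).
- left_spring (a joint): leaf spring of the left half: a bright 1.4 mm strip screwed to a block on the jig's +x side, reaching across the slot. Its flat shoe, 26 to 46 mm from the blade along the slot, rests 3.5 mm over the bed. Value in rad: 0 at rest, about 0.1 with a coupon under it, which it presses down with 3 to 4.5 N.
- right_spring (a joint): leaf spring of the right half: a bright 1.4 mm strip screwed to a block on the jig's +x side, reaching across the slot. Its flat shoe, 26 to 46 mm from the blade along the slot, rests 3.5 mm over the bed. Value in rad: 0 at rest, about 0.1 with a coupon under it, which it presses down with 3 to 4.5 N.
- weld_magnet: bystander: red arrow-shaped welding magnet, 74 x 103 x 16 mm, lying behind the jig. Origin: centre of its underside
- box_tube: bystander: rusty square tube offcut, 30 x 60 x 30 mm, behind the jig. Origin: centre of its underside
- tip_box: bystander: small orange plastic box with a dark lid, 44 x 64 x 26 mm, near the front left corner of the worktop. Origin: centre of its underside
- spare_nozzle: bystander: copper torch nozzle standing upright, diameter 27 mm, 58 mm high, near the front left corner of the worktop. Origin: centre of its underside
Not all that is in view belongs to the job. Leave any purple look-alike of the right_coupon alone.

How it is judged:
On the way, in this order (a step that is already met when the one before it is completed fails the run):
1. one coupon is pressed down on the bed (over 7 N) before its end is under the spring (((contact force between left_coupon and jig above 7 N and y of left_coupon in the frame of jig above 0.095 m) or (contact force between right_coupon and jig above 7 N and y of right_coupon in the frame of jig below -0.095 m))), for 0.1 s.
2. one coupon is home: under its spring and against the gap blade (((y of left_coupon in the frame of jig between 0.043 and 0.049 m and x of left_coupon in the frame of jig between -0.004 and 0.004 m and z of left_coupon in the frame of jig below 0.0125 m and angle between left_coupon's own z axis and vertical below 0.04 rad and angle between the y axis of left_coupon and the y axis of jig, either way round below 0.06 rad and value of joint left_spring above 0.05 rad) or (y of right_coupon in the frame of jig between -0.049 and -0.043 m and x of right_coupon in the frame of jig between -0.004 and 0.004 m and z of right_coupon in the frame of jig below 0.0125 m and angle between right_coupon's own z axis and vertical below 0.04 rad and angle between the y axis of right_coupon and the y axis of jig, either way round below 0.06 rad and value of joint right_spring above 0.05 rad))), for 0.2 s.
3. the other coupon is pressed down on the bed (over 7 N) before its end is under the spring ((((y of left_coupon in the frame of jig between 0.043 and 0.049 m and x of left_coupon in the frame of jig between -0.004 and 0.004 m and z of left_coupon in the frame of jig below 0.0125 m and angle between left_coupon's own z axis and vertical below 0.04 rad and angle between the y axis of left_coupon and the y axis of jig, either way round below 0.06 rad and value of joint left_spring above 0.05 rad) and (contact force between right_coupon and jig above 7 N and y of right_coupon in the frame of jig below -0.095 m)) or ((y of right_coupon in the frame of jig between -0.049 and -0.043 m and x of right_coupon in the frame of jig between -0.004 and 0.004 m and z of right_coupon in the frame of jig below 0.0125 m and angle between right_coupon's own z axis and vertical below 0.04 rad and angle between the y axis of right_coupon and the y axis of jig, either way round below 0.06 rad and value of joint right_spring above 0.05 rad) and (contact force between left_coupon and jig above 7 N and y of left_coupon in the frame of jig above 0.095 m)))), for 0.1 s.
At the end, for the whole second after the job is handed in: Both coupons lie flat in the slot under their lifted leaf springs, each inner end within 2.5 mm of the gap blade, at rest (y of left_coupon in the frame of jig between 0.043 and 0.049 m and x of left_coupon in the frame of jig between -0.004 and 0.004 m and z of each of left_coupon, right_coupon in the frame of jig below 0.0125 m and angle between each of left_coupon, right_coupon's own z axis and vertical below 0.04 rad and angle between the y axis of each of left_coupon, right_coupon and the y axis of jig, either way round below 0.06 rad and value of joint each of left_spring, right_spring above 0.05 rad and y of right_coupon in the frame of jig between -0.049 and -0.043 m and x of right_coupon in the frame of jig between -0.004 and 0.004 m and linear speed of each of left_coupon, right_coupon below 0.01 m/s); the robot touches nothing.
It fails at once if the left coupon is lifted or tipped out of the slot (z of left_coupon in the frame of jig above 0.016 m or angle between left_coupon's own z axis and vertical above 0.2 rad).
It fails at once if the right coupon is lifted or tipped out of the slot (z of right_coupon in the frame of jig above 0.016 m or angle between right_coupon's own z axis and vertical above 0.2 rad).
It fails at once if a bystander is moved by more than 25 mm (distance of any of weld_magnet, box_tube, tip_box, spare_nozzle from where it was at the start of the episode above 0.025 m).
It also fails if it takes over 61 s, if anything falls off the work surface, if the arm or the gripper's body presses on something with over 40 N, if the wrist force passes 120 N, or if a joint passes its speed limit or range.

### The arm

A 7-joint arm with a two-finger parallel gripper is mounted at the origin on a cart in front of the work surface, level with it; the furniture and walls round the work are solid. World frame = base frame: x ahead of the robot, y to its left, z up, the work surface at z = 0. Lengths are in m, angles in rad, forces in N, time in s.
With the tool pointing down it reaches from about 0.35 to 0.9 m from the base axis. Payload 19.9 kg.
Tool frame: the origin (TCP) lies at the very end of the fingers, on their centre line; the grasp point (between the pads) lies robot.pinch_z behind it (robot.pinch_z is the distance from the TCP to the grasp point, in m); z points along the fingers, y is the direction in which the jaws open and shut (so a half turn about z gives the same grasp; the last joint's range is limited). The gripper opens to 94 mm and grips with 3 to 60 N. Pads are 16 mm wide; open, the fingers measure 119 mm over their backs; the gripper's body (75 mm by 177 mm) begins 78 mm behind the grasp point.
Start: joints at [1.242, 0.417, -0.01, 1.614, 0.005, 1.111, -0.053], TCP at [0.177, -0.599, 0.205] pointing down, gripper open.
Joint ranges: [-2.81, 2.81], [-0.39, 2.02], [-1.27, 1.25], [0.06, 2.57], [-1.19, 4.33], [0.19, 2], [-2.82, 2.82]. Speed limits (rad/s): [1.89, 1.89, 2.39, 2.39, 3.01, 3.01, 3.01].

### API

Orientations are given as a unit quaternion [x, y, z, w].
In Python, from bench import robot gives the robot as it stands.
- The arm moves only by the tool carry_out, never from a script. Its argument "motion" is a list of rows, each an object of numbers: "tx", "ty", "tz": the shift along the tool's x, y, z in units of 40 cm (1.0 is 40 cm); "yaw": the turn about the tool's z in units of 0.1 rad (1.0 is 0.1 rad); "jaw": the opening, from 0 (shut) to 1 (fully open). In form: [{"tx": .., "ty": .., "tz": .., "yaw": .., "jaw": ..}, ...]. A call has 1 to 5 rows; each row shifts and turns the commanded pose from where the row before left it, along the tool's axes as they then stand; what a row does not reach is not made up. A row lasts 1/8 s, in which the tool goes at most 62.5 mm and 10.7 degrees, less where a joint would pass 70% of its speed; a pose out of reach is approached as far as the arm can. A call with a number of a shift or a turn outside -1 to 1 is refused whole. A call with a gripper value outside its range is refused whole. The fingers move at their own pace and stop on an object; "squeeze" is the grip in N (left out, the last holds). Time passes only in rows, so rows that do not move let the fingers close. It gives the time, the measured TCP pose, the force and the opening at its end, in the units of the state.
- robot.sense(): the state, without advancing time (a new reading comes with each control period).
- robot.read_camera(name): name is "scene" or "top"; returns the picture (480x640x3 uint8, red, green, blue); there is no depth.
- robot.camera_params(name): a dict with "mtx" (3x3 intrinsics, pixels), "distortion" ([k1, k2, p1, p2, k3] as OpenCV has them; the pictures are not rectified), "extrinsics" (4x4, takes a point from world to camera coordinates). Camera axes: x right, y up, looking along -z (the intrinsics and any distortion apply to the point x, -y, -z); pixel columns grow to the right and rows downward; lengths in m; the calibration is good to about 2 mm. A picture is of the moment at which its call begins. camera_params takes no time and is no camera call.
- robot.close_job(): hands the job in, once; it reports no verdict.
Trained networks look in the newest picture that a camera, given by its name, has taken for a name from the list of things; names that differ only in an ending like _2 or _b are one class to them, and where a whole thing is asked for, a point or a joint stands for the part that bears it (a point fixed in the world has none). Each returns a list of dicts, best first, with "score" (0 to 1); they miss things now and then, are a little off and sometimes report something else, mostly with a low value. They report only what shows in the picture. A call takes as long as a camera call. They do not tell look-alikes from the thing itself.
- robot.boxes_of(camera, query): "bbox" ([left, top, width, height] in pixels, round what is visible of it).
- robot.cut_out(camera, query): "region" (480x640 bool, what is visible of it) and "bbox" ([left, top, width, height] in pixels, round what is visible of it).
The state is a dict: "clock": time; "q": joint angles; "dq": joint speeds; "effort": joint torques, N m; "eef_pos": TCP position; "orientation": TCP orientation; "force": force on the tool from outside, world axes, zero at the start; "wrist_torque": the same for the moment, N m; "width": finger opening in m.
Only numpy, scipy, OpenCV 4.12 (cv2) and the standard library are available. Lean on these libraries where they do the work, as an engineer would, in place of code of your own. Each camera call takes 0.05 s, during which the arm holds its last target. There are 200 camera calls.

## Working session

There is one attempt and no reset: what is moved stays moved. The work goes in short steps, Python scripts to look and compute and a tool call to move; the robot and the scene stay as the last step left them, time stands still between calls to the robot, and variables do not carry over. Pictures are saved under pics/ and viewed, about 8 in all and at most 12, crops included, and the job is handed in when it is done.

Besides the shell and the picture viewer there is one more tool, called after ">>>" as name(argument=value, ...) on one line, values as JSON. carry_out: Moves the arm, as the interface text tells. Its arguments: {"type":"object","properties":{"motion":{"type":"array"},"squeeze":{"type":"number"}},"required":["motion"]}

```bash
mkdir -p pics
python3 - <<'E'
from bench import robot
import cv2
print(robot.sense(), robot.pinch_z)
for c in("scene","top"):
    im=robot.read_camera(c); cv2.imwrite(f"pics/{c}0.png",im[:,:,::-1]); p=robot.camera_params(c); print(c,p)
    for n in("jig","left_coupon","right_coupon","gap_blade","left_lip","left_lug","right_lug"):
        print(n,[(d['bbox'],round(d['score'],2)) for d in robot.boxes_of(c,n)][:4])
E
```

```text
{'clock': 0.0, 'q': array([ 1.24150988,  0.41794333, -0.01031172,  1.61413861,  0.00472679,
        1.11070868, -0.05298681]), 'dq': array([-2.99264677e-04, -9.29087564e-04,  2.52099106e-04,  2.66378668e-04,
        1.77778036e-03, -1.79094493e-03,  8.92907487e-05]), 'effort': array([ 9.27661786e-04, -8.51239514e+01,  6.39896002e-01, -4.25979137e+01,
       -4.87431209e-02,  1.86608633e-02,  1.24664957e-04]), 'eef_pos': array([ 0.17727713, -0.5989545 ,  0.20485934]), 'orientation': array([ 9.89662098e-01,  1.43417527e-01, -1.38125941e-04, -5.70949905e-04]), 'force': array([ 0.21462314, -0.64921532, -1.03539219]), 'wrist_torque': array([-0.02593075, -0.06721837,  0.05057861]), 'width': 0.09421060296371395} 0.0188
scene {'mtx': array([[518.61205643,   0.        , 321.44296094],
       [  0.        , 518.61205643, 237.35038017],
       [  0.        ,   0.        ,   1.        ]]), 'distortion': array([-0.09250202,  0.        ,  0.        ,  0.        ,  0.        ]), 'extrinsics': array([[-0.9027384 , -0.42943659,  0.025448  ,  0.54462377],
       [ 0.19481853, -0.35536232,  0.91420094,
[... 888 characters left out ...]

       [ 9.69002357e-01,  3.64504791e-04,  2.47051206e-01,
        -5.67433607e-01],
       [-2.47051387e-01,  5.82904209e-04,  9.69002205e-01,
        -8.35380295e-01],
       [ 0.00000000e+00,  0.00000000e+00,  0.00000000e+00,
         1.00000000e+00]])}
jig [([214.3, 173.0, 165.8, 112.8], 0.64)]
left_coupon [([223.8, 247.2, 50.6, 29.4], 0.92), ([324.2, 190.8, 41.1, 33.7], 0.36)]
right_coupon [([326.2, 191.3, 43.1, 32.0], 0.78), ([394.2, 150.2, 41.1, 11.6], 0.7)]
gap_blade [([213.3, 172.9, 166.8, 115.5], 0.66), ([304.0, 207.5, 22.3, 23.2], 0.29)]
left_lip [([211.9, 171.9, 172.5, 118.0], 0.97)]
left_lug [([213.2, 171.5, 166.9, 115.5], 0.57)]
right_lug [([214.1, 174.3, 166.1, 115.7], 0.87)]
```

Run:
```python
import cv2
a=cv2.imread("pics/top0.png")
cv2.imwrite("pics/topcrop.png",cv2.resize(a[140:305,190:450],None,fx=3,fy=3,interpolation=cv2.INTER_CUBIC))
```

```text
(no output)
```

View pics/topcrop.png

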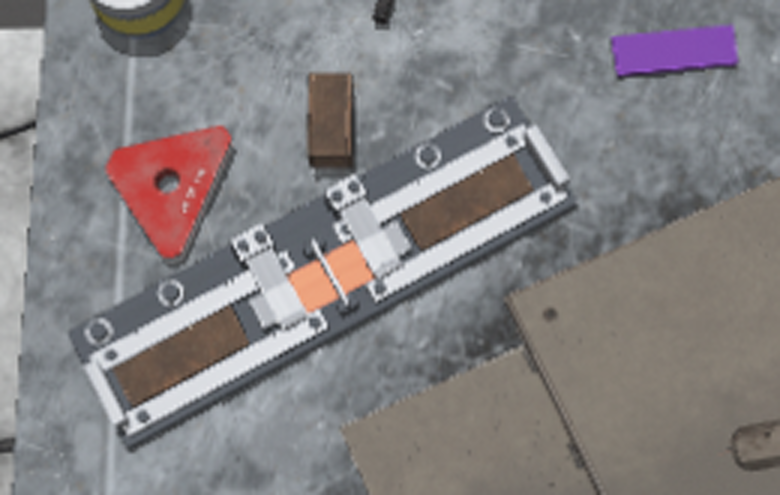

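View pics/scene0.png

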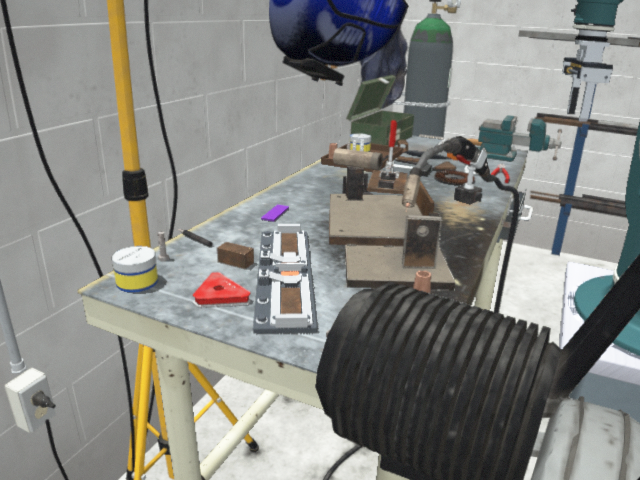

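The top crop shows the jig running from lower left to upper right. The left coupon is at about px (250,262) and the right one at about (345,208), both brown and in the slot. The purple bar at about (415,157), outside the jig, is the look-alike, so I leave it alone. The networks' second left/right hits are cross-class confusions. Next I measure the coupon and slot geometry.

```bash
cat > h.py <<'E'
import numpy as np, cv2
from bench import robot
def unproj(c,uv,z):
    p=robot.camera_params(c); E=p["extrinsics"]; R,t=E[:3,:3],E[:3,3]
    n=cv2.undistortPoints(np.float64(uv).reshape(-1,1,2),p["mtx"],p["distortion"]).reshape(-1,2)
    d=np.c_[n[:,0],-n[:,1],-np.ones(len(n))]@R; o=-R.T@t
    return o+d*((z-o[2])/d[:,2])[:,None]
def proj(c,X):
    p=robot.camera_params(c); E=p["extrinsics"]
    Y=np.float64(X).reshape(-1,3)@E[:3,:3].T+E[:3,3]; Y=Y*[1,-1,-1]
    return cv2.projectPoints(Y,np.zeros(3),np.zeros(3),p["mtx"],p["distortion"])[0].reshape(-1,2)
E
python3 - <<'E'
from h import *
im=robot.read_camera("top"); C=[]
for n in("left_coupon","right_coupon"):
    for d in robot.cut_out("top",n)[:2]:
        m=d["region"]; v,u=np.nonzero(m)
        if u.mean()>380: continue
        P=unproj("top",np.c_[u,v],0.016)[:,:2]
        r=cv2.minAreaRect(np.float32(P*1000)); print(n,round(d['score'],2),m.sum(),np.array([u.mean(),v.mean()]).round(1),P.mean(0).round(4),r)
# silver/gap blade from crop pixel guesses
g=unproj("top",np.array([[315,242],[352,308]])/3+[190,140],0.02);print(g)
l=np.array([[88,360],[125,425],[530,125],[568,185]])/3+[190,140];print(unproj("top",l,0.026))
cv2.imwrite("pics/top1.png",im[:,:,::-1])
E
```

```text
left_coupon 0.75 652 [249.3 258.5] [0.5392 0.2468] ((539.3073120117188, 245.48471069335938), (32.6067008972168, 88.04273223876953), 28.757169723510742)
left_coupon 0.33 6073 [296.9 229. ] [0.6009 0.1516] ((601.40673828125, 148.56869506835938), (94.72958374023438, 349.894775390625), 29.137142181396484)
right_coupon 0.68 620 [345.2 207.5] [0.6462 0.0539] ((646.3760375976562, 53.389251708984375), (31.057464599609375, 89.9638900756836), 29.384403228759766)
[[0.6167427  0.15621989 0.02      ]
 [0.57084402 0.13073647 0.02      ]]
[[ 0.53384047  0.30500814  0.026     ]
 [ 0.49055025  0.27827805  0.026     ]
 [ 0.69887774  0.00955513  0.026     ]
 [ 0.65545577 -0.01533919  0.026     ]]
```

View pics/top0.png

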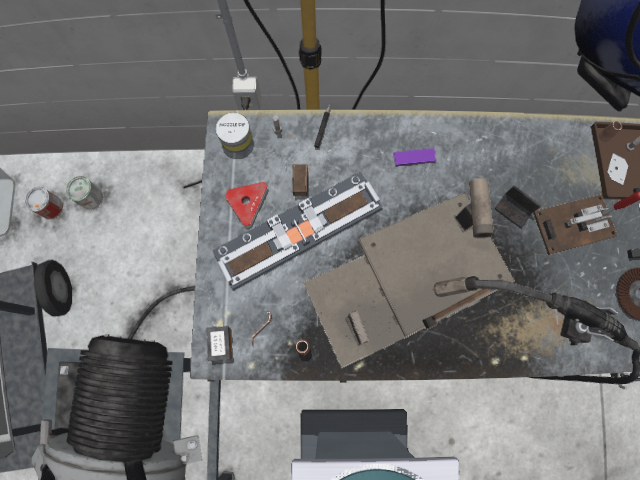

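```bash
cat >> h.py <<'E'
def theta(q=None):
    from scipy.spatial.transform import Rotation as Ro
    R=Ro.from_quat(robot.sense()["orientation"]).as_matrix(); return np.arctan2(R[1,0],R[0,0]),R
def plan(target,n,dth=0.):
    s=robot.sense(); th=theta()[0]; d=(np.array(target)-s["eef_pos"])/n/0.4
    for i in range(n):
        c,k=np.cos(th),np.sin(th)
        print(dict(tx=round(d[0]*c+d[1]*k,3),ty=round(d[0]*k-d[1]*c,3),tz=round(-d[2],3),yaw=round(-dth/n*10,2))); th+=dth/n
E
python3 - <<'E'
from h import *
print(theta()[0])
plan([.527,.268,.205],18,np.deg2rad(119.1)-theta()[0])
E
```

```text
0.2877626926350382
{'tx': np.float64(0.081), 'ty': np.float64(-0.102), 'tz': np.float64(0.0), 'yaw': np.float64(-0.99)}
{'tx': np.float64(0.09), 'ty': np.float64(-0.093), 'tz': np.float64(0.0), 'yaw': np.float64(-0.99)}
{'tx': np.float64(0.099), 'ty': np.float64(-0.084), 'tz': np.float64(0.0), 'yaw': np.float64(-0.99)}
{'tx': np.float64(0.107), 'ty': np.float64(-0.073), 'tz': np.float64(0.0), 'yaw': np.float64(-0.99)}
{'tx': np.float64(0.114), 'ty': np.float64(-0.062), 'tz': np.float64(0.0), 'yaw': np.float64(-0.99)}
{'tx': np.float64(0.12), 'ty': np.float64(-0.051), 'tz': np.float64(0.0), 'yaw': np.float64(-0.99)}
{'tx': np.float64(0.124), 'ty': np.float64(-0.039), 'tz': np.float64(0.0), 'yaw': np.float64(-0.99)}
{'tx': np.float64(0.127), 'ty': np.float64(-0.026), 'tz': np.float64(0.0), 'yaw': np.float64(-0.99)}
{'tx': np.float64(0.129), 'ty': np.float64(-0.013), 'tz': np.float64(0.0), 'yaw': np.float64(-0.99)}
{'tx': np.float64(0.13), 'ty': np.float64(-0.001), 'tz': np.float64(0.0), 'yaw': np.float64(-0.99)}
{'tx': np.float64(0.129), 'ty': np.float64(0.012), 'tz': np.float64(0.0), 'yaw': np.float64(-0.99)}
{'tx': np.float64(0.127), 'ty': np.float64(0.025), 'tz': np.float64(0.0), 'yaw': np.float64(-0.99)}
{'tx': np.float64(0.124), 'ty': np.float64(0.038), 'tz': np.float64(0.0), 'yaw': np.float64(-0.99)}
{'tx': np.float64(0.12), 'ty': np.float64(0.05), 'tz': np.float64(0.0), 'yaw': np.float64(-0.99)}
{'tx': np.float64(0.114), 'ty': np.float64(0.061), 'tz': np.float64(0.0), 'yaw': np.float64(-0.99)}
{'tx': np.float64(0.108), 'ty': np.float64(0.073), 'tz': np.float64(0.0), 'yaw': np.float64(-0.99)}
{'tx': np.float64(0.1), 'ty': np.float64(0.083), 'tz': np.float64(0.0), 'yaw': np.float64(-0.99)}
{'tx': np.float64(0.091), 'ty': np.float64(0.092), 'tz': np.float64(0.0), 'yaw': np.float64(-0.99)}
```

>>> carry_out(motion=[{"tx":0,"ty":0,"tz":-0.15,"yaw":0,"jaw":0},{"tx":0,"ty":0,"tz":-0.15,"yaw":0,"jaw":0}], squeeze=20)

```text
clock: 1.2
eef_pos: [0.1773, -0.5989, 0.3268]
orientation: [0.99, 0.143, -0.0, -0.001]
force: [0.3, 0.4, 0.9]
width: 0.0773
```

>>> carry_out(motion=[{"tx":0.08,"ty":-0.1,"tz":0,"yaw":-1,"jaw":0},{"tx":0.09,"ty":-0.093,"tz":0,"yaw":-1,"jaw":0},{"tx":0.1,"ty":-0.084,"tz":0,"yaw":-1,"jaw":0},{"tx":0.107,"ty":-0.073,"tz":0,"yaw":-1,"jaw":0},{"tx":0.114,"ty":-0.062,"tz":0,"yaw":-1,"jaw":0}])

```text
clock: 1.82
eef_pos: [0.2749, -0.3576, 0.3256]
orientation: [0.923, 0.385, -0.0, 0.0]
force: [0.7, 0.2, -0.6]
width: 0.0275
```

>>> carry_out(motion=[{"tx":0.12,"ty":-0.05,"tz":0,"yaw":-1,"jaw":0},{"tx":0.124,"ty":-0.04,"tz":0,"yaw":-1,"jaw":0},{"tx":0.127,"ty":-0.026,"tz":0,"yaw":-1,"jaw":0},{"tx":0.129,"ty":-0.013,"tz":0,"yaw":-1,"jaw":0},{"tx":0.13,"ty":0,"tz":0,"yaw":-1,"jaw":0}])

```text
clock: 2.45
eef_pos: [0.3715, -0.1164, 0.3257]
orientation: [0.799, 0.602, 0.0, 0.0]
force: [0.5, -1.6, 0.2]
width: 0.0006
```

>>> carry_out(motion=[{"tx":0.129,"ty":0.012,"tz":0,"yaw":-1,"jaw":0},{"tx":0.127,"ty":0.025,"tz":0,"yaw":-1,"jaw":0},{"tx":0.124,"ty":0.038,"tz":0,"yaw":-1,"jaw":0},{"tx":0.12,"ty":0.05,"tz":0,"yaw":-1,"jaw":0},{"tx":0.114,"ty":0.06,"tz":0,"yaw":-1,"jaw":0}])

```text
clock: 3.08
eef_pos: [0.4666, 0.1244, 0.3258]
orientation: [0.625, 0.78, 0.0, 0.0]
force: [0.7, -0.2, -0.2]
width: 0.0006
```

Run:
```python
from h import *
print(theta()[0],robot.sense()["eef_pos"],robot.sense()["force"],robot.sense()["clock"])
plan([.527,.268,.08],5,np.deg2rad(119.1)-theta()[0])
```

```text
1.790526789007874 [0.46664774 0.12442823 0.3257786 ] [ 0.73375449 -0.19493792 -0.17760926] 3.075
{'tx': np.float64(0.063), 'ty': np.float64(0.045), 'tz': np.float64(0.123), 'yaw': np.float64(-0.58)}
{'tx': np.float64(0.061), 'ty': np.float64(0.049), 'tz': np.float64(0.123), 'yaw': np.float64(-0.58)}
{'tx': np.float64(0.058), 'ty': np.float64(0.052), 'tz': np.float64(0.123), 'yaw': np.float64(-0.58)}
{'tx': np.float64(0.055), 'ty': np.float64(0.055), 'tz': np.float64(0.123), 'yaw': np.float64(-0.58)}
{'tx': np.float64(0.051), 'ty': np.float64(0.058), 'tz': np.float64(0.123), 'yaw': np.float64(-0.58)}
```

>>> carry_out(motion=[{"tx":0.063,"ty":0.045,"tz":0.123,"yaw":-0.58,"jaw":0},{"tx":0.061,"ty":0.049,"tz":0.123,"yaw":-0.58,"jaw":0},{"tx":0.058,"ty":0.052,"tz":0.123,"yaw":-0.58,"jaw":0},{"tx":0.055,"ty":0.055,"tz":0.123,"yaw":-0.58,"jaw":0},{"tx":0.051,"ty":0.058,"tz":0.123,"yaw":-0.58,"jaw":0}])

```text
clock: 3.7
eef_pos: [0.5271, 0.2669, 0.0777]
orientation: [0.507, 0.862, 0.0, 0.0]
force: [1.3, 0.0, 1.6]
width: 0.0008
```

>>> carry_out(motion=[{"tx":0,"ty":0,"tz":0.1,"yaw":0,"jaw":0}])

```text
clock: 3.82
eef_pos: [0.5262, 0.2682, 0.0372]
orientation: [0.506, 0.863, 0.0, -0.001]
force: [-0.0, -0.3, -0.2]
width: 0.0006
```

Run:
```python
from h import *
s=robot.sense();print(theta(),s["eef_pos"],s["force"])
im=robot.read_camera("top").copy()
e=np.array([-.486,.874,0]);O=np.array([.594,.1455,.016])
for d in(-.164,-.057,0,.057,.164):
    p=proj("top",O+d*e)[0]; cv2.circle(im,tuple(int(round(x)) for x in p),1,(0,255,0),-1)
p=proj("top",s["eef_pos"])[0]; cv2.circle(im,tuple(int(round(x)) for x in p),1,(0,255,255),-1)
cv2.imwrite("pics/t2.png",cv2.resize(im[160:300,195:395],None,fx=4,fy=4)[:,:,::-1])
im=robot.read_camera("scene").copy()
for d in(-.164,-.057,0,.057,.164):
    p=proj("scene",O+d*e)[0]; cv2.circle(im,tuple(int(round(x)) for x in p),1,(0,255,0),-1)
cv2.imwrite("pics/s2.png",cv2.resize(im[205:345,200:360],None,fx=4,fy=4)[:,:,::-1])
```

```text
(np.float64(2.080767664823614), array([[-4.88151651e-01,  8.72757929e-01, -1.25042079e-03],
       [ 8.72757460e-01,  4.88152920e-01,  1.06863716e-03],
       [ 1.54305811e-03, -5.69657076e-04, -9.99998647e-01]])) [0.5262058  0.2681872  0.03723658] [-0.02607573 -0.28413376 -0.15679085]
```

View pics/t2.png

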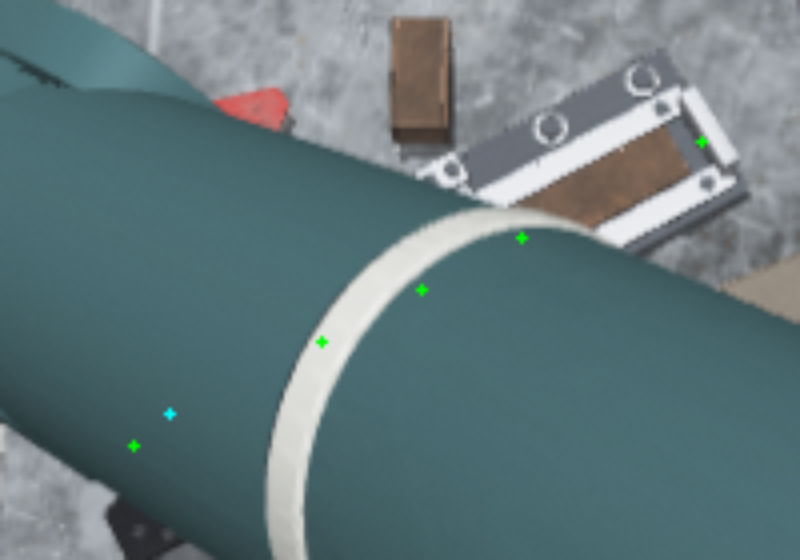

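View pics/s2.png

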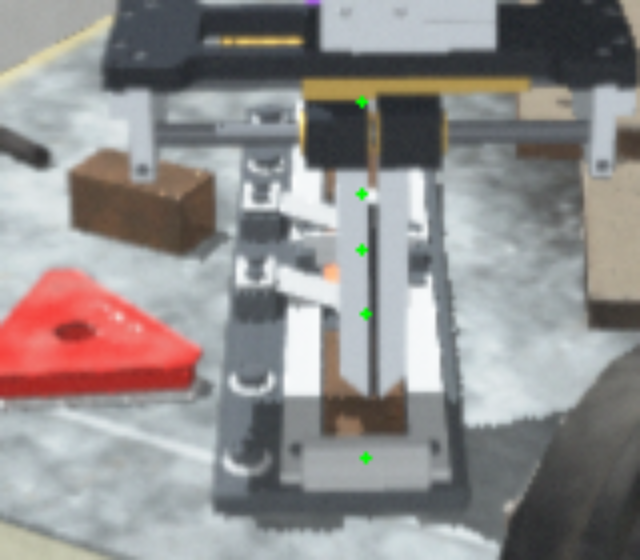

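The fingertips are over the outer part of the left coupon and centred in the slot (scene crop, about (372,395)). The right lug dot in the top crop agrees with the jig fit. I press down now.

>>> carry_out(motion=[{"tx":0,"ty":0,"tz":0.04,"yaw":0,"jaw":0},{"tx":0,"ty":0,"tz":0.008,"yaw":0,"jaw":0},{"tx":0,"ty":0,"tz":0,"yaw":0,"jaw":0}])

```text
clock: 4.3
eef_pos: [0.5272, 0.266, 0.0211]
orientation: [0.507, 0.862, 0.0, 0.0]
force: [0.6, 0.0, -0.6]
width: 0.0004
```

>>> carry_out(motion=[{"tx":0,"ty":0,"tz":0.004,"yaw":0,"jaw":0},{"tx":0,"ty":0,"tz":0,"yaw":0,"jaw":0}])

```text
clock: 4.55
eef_pos: [0.5269, 0.2661, 0.019]
orientation: [0.507, 0.862, 0.0, 0.0]
force: [0.4, 0.1, -0.4]
width: 0.0006
```

>>> carry_out(motion=[{"tx":0,"ty":0,"tz":0.005,"yaw":0,"jaw":0},{"tx":0,"ty":0,"tz":0,"yaw":0,"jaw":0}])

```text
clock: 4.8
eef_pos: [0.5266, 0.2661, 0.0165]
orientation: [0.507, 0.862, -0.0, -0.0]
force: [-0.5, 0.6, -0.6]
width: 0.0005
```

>>> carry_out(motion=[{"tx":0,"ty":0,"tz":0.003,"yaw":0,"jaw":0},{"tx":0,"ty":0,"tz":0,"yaw":0,"jaw":0}])

```text
clock: 5.05
eef_pos: [0.5267, 0.2662, 0.0162]
orientation: [0.507, 0.862, -0.0, 0.0]
force: [-4.9, -4.2, 17.6]
width: 0.0004
```

>>> carry_out(motion=[{"tx":0,"ty":0,"tz":0,"yaw":0,"jaw":0},{"tx":-0.006,"ty":0,"tz":0,"yaw":0,"jaw":0},{"tx":-0.006,"ty":0,"tz":0,"yaw":0,"jaw":0},{"tx":-0.006,"ty":0,"tz":0,"yaw":0,"jaw":0}])

```text
clock: 5.55
eef_pos: [0.5303, 0.2612, 0.0163]
orientation: [0.507, 0.862, 0.001, -0.0]
force: [-2.2, 3.6, 10.1]
width: 0.0004
```

>>> carry_out(motion=[{"tx":-0.006,"ty":0,"tz":0.0015,"yaw":0,"jaw":0},{"tx":-0.006,"ty":0,"tz":0,"yaw":0,"jaw":0}])

```text
clock: 5.8
eef_pos: [0.5328, 0.2578, 0.0163]
orientation: [0.507, 0.862, 0.002, -0.0]
force: [-3.1, 5.3, 16.2]
width: 0.0005
```

>>> carry_out(motion=[{"tx":-0.006,"ty":0,"tz":0.0005,"yaw":0,"jaw":0},{"tx":-0.006,"ty":0,"tz":0,"yaw":0,"jaw":0},{"tx":-0.006,"ty":0,"tz":0,"yaw":0,"jaw":0}])

```text
clock: 6.18
eef_pos: [0.5362, 0.2521, 0.0162]
orientation: [0.506, 0.862, 0.002, -0.0]
force: [-5.1, 9.5, 16.9]
width: 0.0003
```

>>> carry_out(motion=[{"tx":-0.003,"ty":0,"tz":0.001,"yaw":0,"jaw":0},{"tx":-0.005,"ty":0,"tz":0,"yaw":0,"jaw":0}])

```text
clock: 6.42
eef_pos: [0.5372, 0.2505, 0.0162]
orientation: [0.506, 0.863, 0.003, -0.001]
force: [-10.5, 11.7, 24.2]
width: 0.0001
```

>>> carry_out(motion=[{"tx":-0.005,"ty":0,"tz":0,"yaw":0,"jaw":0},{"tx":-0.005,"ty":0,"tz":0,"yaw":0,"jaw":0}])

```text
clock: 6.68
eef_pos: [0.5391, 0.247, 0.0162]
orientation: [0.506, 0.863, 0.003, -0.001]
force: [-10.5, 12.9, 23.3]
width: 0.0005
```

>>> carry_out(motion=[{"tx":-0.005,"ty":0,"tz":0,"yaw":0,"jaw":0},{"tx":-0.005,"ty":0,"tz":0,"yaw":0,"jaw":0},{"tx":-0.005,"ty":0,"tz":0,"yaw":0,"jaw":0}])

```text
clock: 7.05
eef_pos: [0.5421, 0.2416, 0.0161]
orientation: [0.506, 0.862, 0.002, -0.001]
force: [-9.2, 10.7, 24.2]
width: 0.0001
```

Run:
```python
from h import *
s=robot.sense();print(s["eef_pos"],s["force"])
im=robot.read_camera("scene").copy()
cv2.imwrite("pics/s3.png",cv2.resize(im[255:335,250:330],None,fx=7,fy=7,interpolation=cv2.INTER_CUBIC)[:,:,::-1])
```

```text
[0.54213181 0.24160554 0.01614694] [-9.19710336 10.67064595 24.19491494]
```

View pics/s3.png

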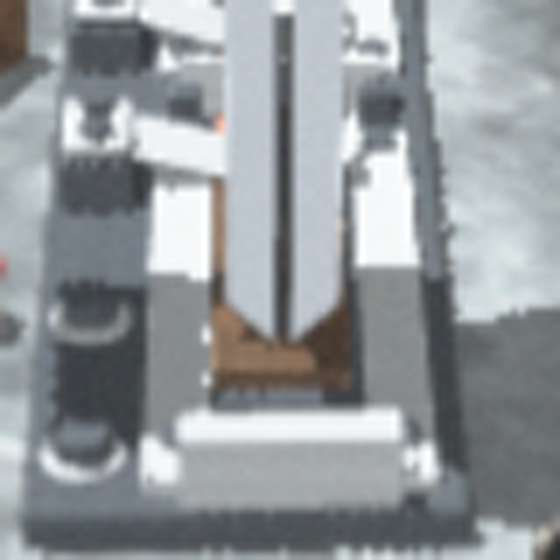

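Run:
```python
from h import *
e=np.array([-.486,.874,0]);O=np.array([.594,.1455,.016])
for uv in([280,386],[282,342]):
    P=unproj("scene",np.array([uv])/7+[250,255],.016)[0]; print(P,(P-O)@e)
print((robot.sense()["eef_pos"]-O)@e)
```

```text
[0.52741688 0.26902506 0.016     ] 0.1403202977051124
[0.53559357 0.25310842 0.016     ] 0.12243528414532402
0.10887433731801201
```

Scene crop: the left coupon's outer end, at about crop (280,386), has moved well off the lug with the fingertips, so it is being carried. I keep going.

>>> carry_out(motion=[{"tx":-0.005,"ty":0,"tz":0,"yaw":0,"jaw":0},{"tx":-0.006,"ty":0,"tz":0,"yaw":0,"jaw":0},{"tx":-0.006,"ty":0,"tz":0,"yaw":0,"jaw":0},{"tx":-0.006,"ty":0,"tz":0,"yaw":0,"jaw":0}])

```text
clock: 7.6
eef_pos: [0.5467, 0.2335, 0.0162]
orientation: [0.506, 0.862, 0.002, -0.0]
force: [-9.4, 11.1, 23.9]
width: 0.0005
```

>>> carry_out(motion=[{"tx":-0.006,"ty":0,"tz":0,"yaw":0,"jaw":0},{"tx":-0.006,"ty":0,"tz":0,"yaw":0,"jaw":0},{"tx":-0.006,"ty":0,"tz":0,"yaw":0,"jaw":0}])

```text
clock: 7.98
eef_pos: [0.5502, 0.2272, 0.0162]
orientation: [0.506, 0.862, 0.002, -0.0]
force: [-8.9, 10.5, 23.5]
width: 0.0007
```

Run:
```python
from h import *
e=np.array([-.486,.874,0]);O=np.array([.594,.1455,.016])
print((robot.sense()["eef_pos"]-O)@e)
im=robot.read_camera("scene").copy()
cv2.imwrite("pics/s4.png",cv2.resize(im[245:325,250:330],None,fx=7,fy=7,interpolation=cv2.INTER_CUBIC)[:,:,::-1])
# profile down slot beside middle
for z in np.arange(.08,.166,.003):
    p=proj("scene",O+z*e+np.array([0,0,-.0]))[0]; u,v=p.round().astype(int); print(round(z,3),u,v,im[v,u-4:u+5].mean(0).round())
```

```text
0.0926992613168803
0.08 291 290 [158. 165. 170.]
0.083 291 291 [158. 163. 169.]
0.086 291 292 [157. 163. 169.]
0.089 291 293 [158. 164. 169.]
0.092 291 294 [155. 161. 166.]
0.095 291 295 [146. 150. 154.]
0.098 291 296 [130. 131. 133.]
0.101 291 297 [108. 104. 101.]
0.104 291 298 [103.  87.  76.]
0.107 291 299 [119.  97.  79.]
0.11 291 300 [119.  98.  80.]
0.113 291 301 [122. 100.  82.]
0.116 291 302 [97. 80. 66.]
0.119 291 303 [90. 75. 63.]
0.122 291 304 [92. 85. 80.]
0.125 291 305 [ 99. 105. 110.]
0.128 291 306 [101. 108. 115.]
0.131 291 307 [69. 73. 79.]
0.134 291 308 [61. 66. 70.]
0.137 291 309 [66. 70. 75.]
0.14 291 310 [87. 93. 98.]
0.143 291 311 [115. 123. 131.]
0.146 291 312 [125. 133. 141.]
0.149 291 313 [171. 178. 185.]
0.152 291 314 [228. 232. 235.]
0.155 291 315 [241. 244. 246.]
0.158 291 317 [227. 232. 234.]
0.161 291 318 [178. 182. 185.]
0.164 291 319 [162. 167. 169.]
```

View pics/s4.png

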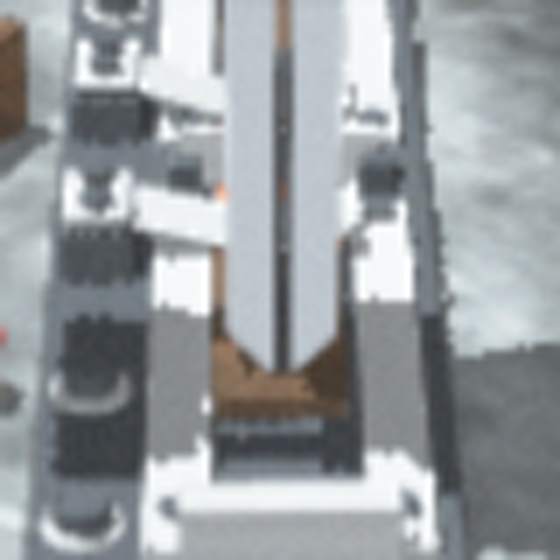

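The coupon's outer end is about 117 mm from the blade, so its origin is about 72 mm out. It is carried with about 2 mm of slip. I regrip 12 mm further out, so the finger ends clear of the lip.

>>> carry_out(motion=[{"tx":0.002,"ty":0,"tz":-0.012,"yaw":0,"jaw":0},{"tx":0.014,"ty":0,"tz":0,"yaw":0,"jaw":0},{"tx":0.016,"ty":0,"tz":0,"yaw":0,"jaw":0},{"tx":0,"ty":0,"tz":0,"yaw":0,"jaw":0}])

```text
clock: 8.52
eef_pos: [0.5436, 0.2352, 0.0189]
orientation: [0.507, 0.862, -0.0, -0.0]
force: [0.4, 0.2, 0.5]
width: 0.0005
```

Run:
```python
from h import *
e=np.array([-.486,.874,0]);O=np.array([.594,.1455,.016])
s=robot.sense(); print(s["eef_pos"],(s["eef_pos"]-O)@e,s["force"])
```

```text
[0.54363223 0.23522288 0.01889237] 0.10289653249531575 [0.42771502 0.21292088 0.45857669]
```

>>> carry_out(motion=[{"tx":0,"ty":0,"tz":0.007,"yaw":0,"jaw":0},{"tx":0,"ty":0,"tz":0.002,"yaw":0,"jaw":0},{"tx":0,"ty":0,"tz":0,"yaw":0,"jaw":0}])

```text
clock: 8.9
eef_pos: [0.5443, 0.2346, 0.0162]
orientation: [0.507, 0.862, -0.0, 0.0]
force: [-6.1, -2.6, 19.9]
width: 0.0004
```

>>> carry_out(motion=[{"tx":-0.006,"ty":0,"tz":0.0005,"yaw":0,"jaw":0},{"tx":-0.006,"ty":0,"tz":0.0005,"yaw":0,"jaw":0},{"tx":-0.006,"ty":0,"tz":0,"yaw":0,"jaw":0}])

```text
clock: 9.28
eef_pos: [0.5461, 0.2316, 0.0162]
orientation: [0.506, 0.862, 0.001, -0.001]
force: [-15.3, 9.3, 24.0]
width: 0.0003
```

>>> carry_out(motion=[{"tx":-0.005,"ty":-0.002,"tz":0,"yaw":0,"jaw":0},{"tx":-0.005,"ty":-0.001,"tz":0,"yaw":0,"jaw":0},{"tx":-0.005,"ty":0,"tz":0,"yaw":0,"jaw":0}])

```text
clock: 9.65
eef_pos: [0.5495, 0.2251, 0.0162]
orientation: [0.507, 0.862, 0.002, -0.0]
force: [-5.8, 8.2, 16.7]
width: 0.0004
```

>>> carry_out(motion=[{"tx":-0.006,"ty":0,"tz":0.0008,"yaw":0,"jaw":0},{"tx":-0.006,"ty":0,"tz":0,"yaw":0,"jaw":0},{"tx":-0.006,"ty":0,"tz":0,"yaw":0,"jaw":0}])

```text
clock: 10.02
eef_pos: [0.5529, 0.2194, 0.0162]
orientation: [0.506, 0.862, 0.002, -0.0]
force: [-8.5, 9.8, 22.4]
width: 0.0007
```

>>> carry_out(motion=[{"tx":-0.006,"ty":0,"tz":0,"yaw":0,"jaw":0},{"tx":-0.005,"ty":0,"tz":0,"yaw":0,"jaw":0}])

```text
clock: 10.28
eef_pos: [0.5549, 0.2158, 0.0162]
orientation: [0.506, 0.862, 0.002, -0.001]
force: [-10.3, 14.2, 20.3]
width: 0.0002
```

>>> carry_out(motion=[{"tx":-0.005,"ty":0,"tz":0,"yaw":0,"jaw":0},{"tx":-0.004,"ty":0,"tz":0,"yaw":0,"jaw":0}])

```text
clock: 10.52
eef_pos: [0.5565, 0.213, 0.0162]
orientation: [0.506, 0.862, 0.002, -0.001]
force: [-8.9, 13.0, 20.0]
width: 0.0003
```

>>> carry_out(motion=[{"tx":-0.005,"ty":0,"tz":0,"yaw":0,"jaw":0}])

```text
clock: 10.65
eef_pos: [0.5575, 0.2114, 0.0162]
orientation: [0.506, 0.862, 0.002, -0.001]
force: [-9.2, 14.0, 20.8]
width: 0.0005
```

>>> carry_out(motion=[{"tx":0.002,"ty":0,"tz":-0.02,"yaw":0,"jaw":0},{"tx":0,"ty":0,"tz":-0.15,"yaw":0,"jaw":0},{"tx":0,"ty":0,"tz":-0.15,"yaw":0,"jaw":0},{"tx":0.1,"ty":-0.1,"tz":-0.15,"yaw":0,"jaw":0},{"tx":0,"ty":-0.15,"tz":-0.1,"yaw":0,"jaw":0}])

```text
clock: 11.28
eef_pos: [0.4697, 0.1963, 0.2245]
orientation: [0.506, 0.862, 0.001, -0.0]
force: [0.7, -0.5, 1.9]
width: 0.0002
```

>>> carry_out(motion=[{"tx":0,"ty":-0.15,"tz":0,"yaw":0,"jaw":0},{"tx":0,"ty":-0.15,"tz":0,"yaw":0,"jaw":0}])

```text
clock: 11.52
eef_pos: [0.3707, 0.1387, 0.2232]
orientation: [0.507, 0.862, -0.0, -0.0]
force: [-0.9, -0.2, 1.4]
width: 0.0006
```

Run:
```python
from h import *
print(robot.sense()["eef_pos"])
a=robot.read_camera("top"); b=robot.read_camera("scene")
A=cv2.resize(a[165:295,210:390],None,fx=4.4,fy=4.4,interpolation=cv2.INTER_CUBIC)[:290+282]
cv2.imwrite("pics/a5.png",A[:,:,::-1])
cv2.imwrite("pics/b5.png",cv2.resize(b[215:335,245:325],None,fx=5,fy=5,interpolation=cv2.INTER_CUBIC)[:,:,::-1])
```

```text
[0.37069559 0.13869387 0.22323291]
```

View pics/a5.png

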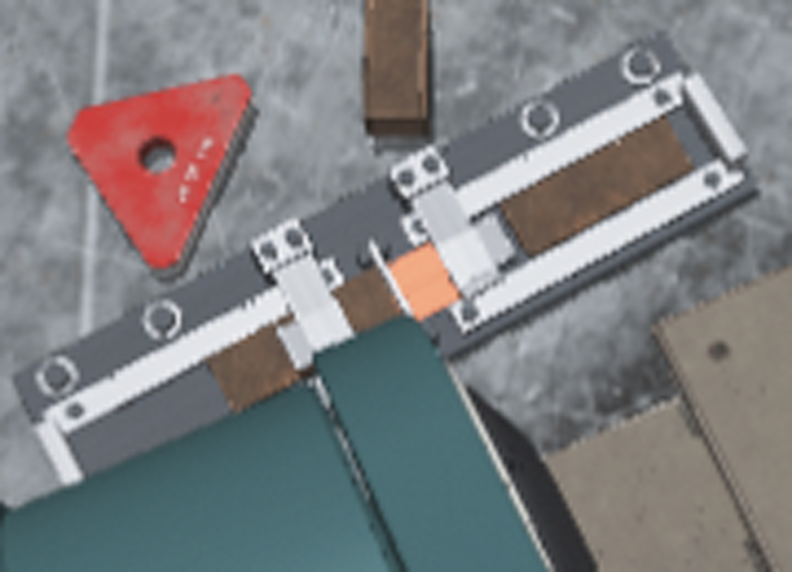

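Run:
```python
from h import *
e=np.array([-.486,.874,0]);O=np.array([.594,.1455,.016])
f=lambda uv,z:((unproj("top",np.array(uv)/4.4+[210,165],z)-O)@e).round(4)
print("L outer",f([[212,362],[235,410]],.016),"R inner/outer",f([[502,207],[525,253],[668,120],[693,162]],.016))
print("blade top",f([[372,242],[410,312]],.025),"Linner",f([[388,265],[402,302]],.016), "orange right edge / left", f([[390,262],[408,312]],.01))
im=robot.read_camera("top")
for d in robot.cut_out("top","right_coupon")[:3]:
    m=d["region"]; v,u=np.nonzero(m); P=unproj("top",np.c_[u,v],.016); 
    print(d["score"],u.mean(),v.mean(),np.percentile((P-O)@e,[0,2,50,98,100]),((P-O)@[.874,.486,0]).mean())
for c in range(2):
  for k in(-.008,0,.008):
    L=[]
    for y in np.arange(-.012,.025,.0015):
        p=proj("top",O+y*e+k*np.array([.874,.486,0]))[0]; L.append(cv2.getRectSubPix(im,(1,1),tuple(np.float32(p)))[0,0].tolist())
    if c==0: print(k,[tuple(x) for x in L])
```

```text
L outer [0.0891 0.0901] R inner/outer [-0.0627 -0.0612 -0.1518 -0.1516]
blade top [-0.0011 -0.0006] Linner [-0.0031 -0.0004] orange right edge / left [-0.0051 -0.001 ]
0.91 414.11795774647885 156.3661971830986 [-0.33603918 -0.33158291 -0.29042255 -0.24964038 -0.24520644] 0.029367151565910094
0.71 345.7538726333907 207.53184165232358 [-0.15052029 -0.1481287  -0.10651422 -0.06431711 -0.06217697] 0.00046995922796450544
0.24 298.973836160231 224.56062793215446 [-0.17743148 -0.16959269 -0.01649827  0.1667398   0.17395993] 0.01522610495944951
-0.008 [(240, 169, 132), (240, 169, 132), (240, 168, 131), (240, 169, 131), (240, 170, 132), (241, 170, 132), (236, 187, 164), (227, 213, 210), (196, 194, 197), (157, 140, 136), (148, 110, 96), (129, 101, 86), (117, 95, 80), (112, 92, 78), (111, 92, 78), (111, 91, 78), (111, 91, 77), (109, 91, 77), (108, 90, 77), (106, 89, 77), (106, 89, 76), (107, 89, 76), (103, 87, 75), (105, 89, 76), (107, 91, 81)]
0 [(238, 166, 128), (239, 167, 129), (239, 167, 129), (239, 167, 129), (239, 167, 129), (238, 167, 129), (234, 176, 148), (230, 204, 194), (215, 210, 211), (173, 156, 152), (153, 116, 100), (128, 100, 83), (116, 94, 78), (114, 93, 78), (115, 94, 80), (114, 93, 79), (113, 92, 77), (113, 92, 78), (114, 93, 79), (117, 96, 82), (120, 99, 83), (119, 98, 82), (116, 95, 79), (115, 94, 79), (118, 98, 84)]
0.008 [(241, 171, 133), (241, 171, 133), (241, 171, 133), (241, 171, 133), (241, 171, 133), (241, 172, 133), (238, 187, 160), (234, 222, 219), (197, 193, 195), (147, 141, 140), (124, 107, 98), (119, 98, 85), (115, 93, 79), (112, 92, 78), (110, 91, 77), (108, 90, 77), (111, 91, 78), (114, 93, 80), (115, 93, 79), (115, 92, 78), (114, 92, 78), (114, 93, 79), (114, 94, 79), (113, 92, 78), (116, 96, 82)]
```

View pics/b5.png

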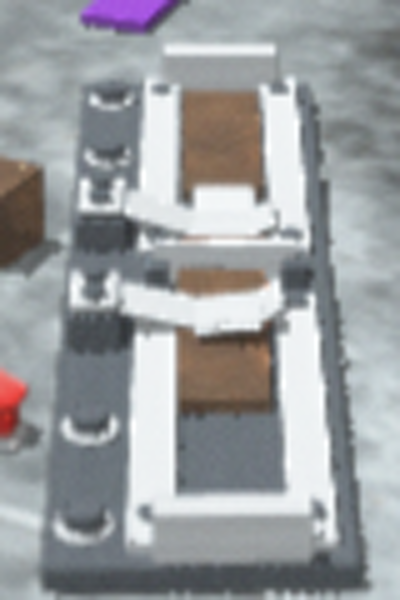

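Scene crop: the left coupon lies flat under its raised spring with its inner end at the blade. The top view agrees: brown meets the blade with no visible gap, and the outer end measures about 90 mm. Next is the right coupon, whose outer end is about 151 mm out.

Run:
```python
from h import *
print(theta()[0]); plan([.6612,.0255,.223],6,np.deg2rad(119.08)-theta()[0])
```

```text
2.076795767562198
{'tx': np.float64(-0.1), 'ty': np.float64(0.082), 'tz': np.float64(0.001), 'yaw': np.float64(-0.0)}
{'tx': np.float64(-0.1), 'ty': np.float64(0.082), 'tz': np.float64(0.001), 'yaw': np.float64(-0.0)}
{'tx': np.float64(-0.1), 'ty': np.float64(0.082), 'tz': np.float64(0.001), 'yaw': np.float64(-0.0)}
{'tx': np.float64(-0.1), 'ty': np.float64(0.082), 'tz': np.float64(0.001), 'yaw': np.float64(-0.0)}
{'tx': np.float64(-0.1), 'ty': np.float64(0.082), 'tz': np.float64(0.001), 'yaw': np.float64(-0.0)}
{'tx': np.float64(-0.1), 'ty': np.float64(0.082), 'tz': np.float64(0.001), 'yaw': np.float64(-0.0)}
```

>>> carry_out(motion=[{"tx":-0.1,"ty":0.082,"tz":0,"yaw":0,"jaw":0},{"tx":-0.1,"ty":0.082,"tz":0,"yaw":0,"jaw":0},{"tx":-0.1,"ty":0.082,"tz":0,"yaw":0,"jaw":0},{"tx":-0.1,"ty":0.082,"tz":0,"yaw":0,"jaw":0},{"tx":-0.1,"ty":0.082,"tz":0,"yaw":0,"jaw":0}])

```text
clock: 12.35
eef_pos: [0.6152, 0.0447, 0.2216]
orientation: [0.507, 0.862, -0.0, -0.002]
force: [0.2, -0.2, 1.9]
width: 0.0002
```

>>> carry_out(motion=[{"tx":-0.1,"ty":0.082,"tz":0,"yaw":0,"jaw":0},{"tx":0,"ty":0,"tz":0.14,"yaw":0,"jaw":0},{"tx":0,"ty":0,"tz":0.14,"yaw":0,"jaw":0},{"tx":0,"ty":0,"tz":0.13,"yaw":0,"jaw":0},{"tx":0,"ty":0,"tz":0,"yaw":0,"jaw":0}])

```text
clock: 12.98
eef_pos: [0.6589, 0.0265, 0.0546]
orientation: [0.506, 0.862, -0.002, -0.004]
force: [-0.0, 0.1, 1.3]
width: 0.0004
```

Run:
```python
from h import *
s=robot.sense(); print(s["eef_pos"],s["force"],theta()[0]); plan([.661,.0255,.0190],1)
```

```text
[0.65894042 0.02650738 0.05464518] [-0.03857325  0.08254687  1.32093194] 2.07953654438257
{'tx': np.float64(-0.005), 'ty': np.float64(0.003), 'tz': np.float64(0.089), 'yaw': -0.0}
```

>>> carry_out(motion=[{"tx":-0.005,"ty":0.003,"tz":0.05,"yaw":0,"jaw":0},{"tx":0,"ty":0,"tz":0.036,"yaw":0,"jaw":0},{"tx":0,"ty":0,"tz":0,"yaw":0,"jaw":0},{"tx":0,"ty":0,"tz":0,"yaw":0,"jaw":0}])

```text
clock: 13.48
eef_pos: [0.6634, 0.0249, 0.0259]
orientation: [0.507, 0.862, 0.0, 0.0]
force: [-0.8, 0.1, 0.6]
width: 0.0002
```

>>> carry_out(motion=[{"tx":0.002,"ty":-0.004,"tz":0.018,"yaw":0,"jaw":0},{"tx":0,"ty":0,"tz":0,"yaw":0,"jaw":0},{"tx":0,"ty":0,"tz":0,"yaw":0,"jaw":0}])

```text
clock: 13.85
eef_pos: [0.6612, 0.0248, 0.018]
orientation: [0.507, 0.862, 0.0, -0.0]
force: [0.4, 0.2, 0.4]
width: 0.0006
```

>>> carry_out(motion=[{"tx":0,"ty":0,"tz":0.005,"yaw":0,"jaw":0},{"tx":0,"ty":0,"tz":0,"yaw":0,"jaw":0}])

```text
clock: 14.1
eef_pos: [0.6614, 0.0248, 0.0164]
orientation: [0.507, 0.862, 0.0, -0.0]
force: [-1.9, -0.8, 6.8]
width: 0.0003
```

>>> carry_out(motion=[{"tx":0,"ty":0,"tz":0.002,"yaw":0,"jaw":0},{"tx":0,"ty":0,"tz":0,"yaw":0,"jaw":0}])

```text
clock: 14.35
eef_pos: [0.6614, 0.0248, 0.0163]
orientation: [0.507, 0.862, 0.0, 0.0]
force: [-7.1, -1.3, 17.1]
width: 0.0002
```

>>> carry_out(motion=[{"tx":0,"ty":-0.001,"tz":0.0005,"yaw":0,"jaw":0},{"tx":0,"ty":0,"tz":0,"yaw":0,"jaw":0},{"tx":0.005,"ty":0,"tz":0,"yaw":0,"jaw":0},{"tx":0.005,"ty":0,"tz":0,"yaw":0,"jaw":0}])

```text
clock: 14.85
eef_pos: [0.6604, 0.0271, 0.0163]
orientation: [0.507, 0.862, 0.0, 0.001]
force: [2.6, -5.4, 12.3]
width: 0.0003
```

>>> carry_out(motion=[{"tx":0.005,"ty":0,"tz":0,"yaw":0,"jaw":0}])

```text
clock: 14.98
eef_pos: [0.6595, 0.0289, 0.0163]
orientation: [0.507, 0.862, 0.0, 0.001]
force: [2.7, -5.4, 12.6]
width: 0.0005
```

>>> carry_out(motion=[{"tx":0.003,"ty":0,"tz":0.0015,"yaw":0,"jaw":0},{"tx":0.004,"ty":0,"tz":0.001,"yaw":0,"jaw":0},{"tx":0.004,"ty":0,"tz":0,"yaw":0,"jaw":0}])

```text
clock: 15.35
eef_pos: [0.6584, 0.0321, 0.0162]
orientation: [0.507, 0.862, 0.001, 0.002]
force: [3.7, -7.7, 20.8]
width: 0.0002
```

>>> carry_out(motion=[{"tx":0.005,"ty":0,"tz":0.0008,"yaw":0,"jaw":0},{"tx":0.005,"ty":0,"tz":0,"yaw":0,"jaw":0},{"tx":0.005,"ty":0,"tz":0,"yaw":0,"jaw":0}])

```text
clock: 15.72
eef_pos: [0.6561, 0.0366, 0.0162]
orientation: [0.508, 0.862, 0.001, 0.003]
force: [6.1, -11.9, 23.6]
width: 0.0005
```

>>> carry_out(motion=[{"tx":0.005,"ty":0,"tz":0,"yaw":0,"jaw":0},{"tx":0.005,"ty":0,"tz":0,"yaw":0,"jaw":0}])

```text
clock: 15.98
eef_pos: [0.6543, 0.0399, 0.0162]
orientation: [0.508, 0.862, 0.0, 0.003]
force: [7.4, -15.2, 23.2]
width: 0.0006
```

>>> carry_out(motion=[{"tx":0.005,"ty":0,"tz":0.0005,"yaw":0,"jaw":0},{"tx":0.005,"ty":0,"tz":0,"yaw":0,"jaw":0},{"tx":0.005,"ty":0,"tz":0,"yaw":0,"jaw":0}])

```text
clock: 16.35
eef_pos: [0.6515, 0.0453, 0.0162]
orientation: [0.508, 0.862, 0.001, 0.003]
force: [6.4, -11.3, 25.5]
width: 0.0004
```

>>> carry_out(motion=[{"tx":0.005,"ty":0,"tz":0,"yaw":0,"jaw":0},{"tx":0.005,"ty":0,"tz":0,"yaw":0,"jaw":0},{"tx":0.005,"ty":0,"tz":0,"yaw":0,"jaw":0}])

```text
clock: 16.73
eef_pos: [0.6486, 0.0505, 0.0162]
orientation: [0.508, 0.862, 0.001, 0.003]
force: [6.2, -11.7, 24.9]
width: 0.0007
```

>>> carry_out(motion=[{"tx":0.006,"ty":0,"tz":0,"yaw":0,"jaw":0},{"tx":0.006,"ty":0,"tz":0,"yaw":0,"jaw":0},{"tx":0.006,"ty":0,"tz":0,"yaw":0,"jaw":0},{"tx":0.006,"ty":0,"tz":0,"yaw":0,"jaw":0}])

```text
clock: 17.23
eef_pos: [0.6439, 0.0588, 0.0162]
orientation: [0.508, 0.862, 0.001, 0.003]
force: [5.9, -12.7, 26.5]
width: 0.0004
```

>>> carry_out(motion=[{"tx":0.006,"ty":0,"tz":0,"yaw":0,"jaw":0},{"tx":0.006,"ty":0,"tz":0,"yaw":0,"jaw":0},{"tx":0.006,"ty":0,"tz":0,"yaw":0,"jaw":0},{"tx":0.006,"ty":0,"tz":0,"yaw":0,"jaw":0}])

```text
clock: 17.73
eef_pos: [0.6393, 0.0671, 0.0162]
orientation: [0.508, 0.862, 0.0, 0.003]
force: [5.3, -13.4, 25.6]
width: 0.0006
```

>>> carry_out(motion=[{"tx":0.005,"ty":0,"tz":0,"yaw":0,"jaw":0},{"tx":0.005,"ty":0,"tz":0,"yaw":0,"jaw":0}])

```text
clock: 17.98
eef_pos: [0.6373, 0.0706, 0.0161]
orientation: [0.508, 0.862, 0.0, 0.003]
force: [5.9, -13.9, 26.8]
width: 0.0007
```

>>> carry_out(motion=[{"tx":0.005,"ty":0,"tz":0,"yaw":0,"jaw":0},{"tx":0.005,"ty":0,"tz":0,"yaw":0,"jaw":0},{"tx":0.004,"ty":0,"tz":0,"yaw":0,"jaw":0}])

```text
clock: 18.35
eef_pos: [0.6346, 0.0754, 0.0161]
orientation: [0.508, 0.862, 0.0, 0.003]
force: [6.0, -13.5, 27.2]
width: 0.0007
```

>>> carry_out(motion=[{"tx":0.004,"ty":0,"tz":0,"yaw":0,"jaw":0},{"tx":0.004,"ty":0,"tz":0,"yaw":0,"jaw":0}])

```text
clock: 18.6
eef_pos: [0.6331, 0.0782, 0.0161]
orientation: [0.508, 0.862, 0.0, 0.003]
force: [5.4, -14.2, 26.9]
width: 0.0006
```

>>> carry_out(motion=[{"tx":0.004,"ty":0,"tz":0,"yaw":0,"jaw":0},{"tx":0.004,"ty":0,"tz":0,"yaw":0,"jaw":0}])

```text
clock: 18.85
eef_pos: [0.6321, 0.0802, 0.0162]
orientation: [0.508, 0.861, 0.0, 0.004]
force: [9.2, -17.4, 25.1]
width: 0.0008
```

>>> carry_out(motion=[{"tx":0.004,"ty":0,"tz":0,"yaw":0,"jaw":0},{"tx":0.003,"ty":0,"tz":0,"yaw":0,"jaw":0}])

```text
clock: 19.1
eef_pos: [0.6308, 0.0829, 0.0162]
orientation: [0.508, 0.861, 0.001, 0.004]
force: [9.5, -17.1, 25.1]
width: 0.0004
```

The force along the slot rose to about 19.7 N, so the coupon is at the blade and the fingers are slipping. I lift off and check.

>>> carry_out(motion=[{"tx":-0.002,"ty":0,"tz":-0.02,"yaw":0,"jaw":0},{"tx":0,"ty":0,"tz":-0.15,"yaw":0,"jaw":0},{"tx":0,"ty":0,"tz":-0.15,"yaw":0,"jaw":0},{"tx":0,"ty":-0.08,"tz":-0.15,"yaw":0,"jaw":0},{"tx":-0.05,"ty":-0.14,"tz":-0.05,"yaw":0,"jaw":0}])

```text
clock: 19.73
eef_pos: [0.5625, 0.0285, 0.2194]
orientation: [0.505, 0.863, 0.001, 0.001]
force: [-0.7, -1.3, -0.0]
width: 0.0003
```

>>> carry_out(motion=[{"tx":-0.08,"ty":-0.12,"tz":0,"yaw":0,"jaw":0},{"tx":-0.08,"ty":-0.12,"tz":0,"yaw":0,"jaw":0},{"tx":-0.08,"ty":-0.1,"tz":0,"yaw":0,"jaw":0},{"tx":-0.1,"ty":0,"tz":0,"yaw":0,"jaw":0},{"tx":-0.1,"ty":0,"tz":0,"yaw":0,"jaw":0}])

```text
clock: 20.35
eef_pos: [0.5292, -0.195, 0.2168]
orientation: [0.507, 0.862, -0.0, -0.0]
force: [0.6, 0.4, 0.1]
width: 0.0004
```

Run:
```python
from h import *
e=np.array([-.486,.874,0]);O=np.array([.594,.1455,.016])
print(robot.sense()["eef_pos"])
a=robot.read_camera("top"); b=robot.read_camera("scene")
A=cv2.resize(a[165:295,210:390],None,fx=4.4,fy=4.4,interpolation=cv2.INTER_CUBIC)
A[:290,:200]=A[:290,:200]
B=cv2.resize(b[215:335,245:325],None,fx=2.4,fy=2.4,interpolation=cv2.INTER_CUBIC); A[-B.shape[0]:,-B.shape[1]:]=B
cv2.imwrite("pics/a6.png",A[:,:,::-1])
for y in np.r_[np.arange(-.015,.016,.0015),np.arange(-.1,-.08,.002),np.arange(.08,.1,.002)]:
    p=proj("top",O+y*e)[0]; print(round(y,4),cv2.getRectSubPix(a,(1,1),tuple(np.float32(p)))[0,0])
```

```text
[ 0.52919165 -0.19499994  0.21682091]
-0.015 [100  83  72]
-0.0135 [98 81 71]
-0.012 [101  83  72]
-0.0105 [102  84  73]
-0.009 [104  86  73]
-0.0075 [104  86  73]
-0.006 [104  86  73]
-0.0045 [104  86  72]
-0.003 [126 113 105]
-0.0015 [176 172 173]
-0.0 [199 199 203]
0.0015 [167 152 148]
0.003 [151 114  99]
0.0045 [126  98  82]
0.006 [113  91  77]
0.0075 [110  90  76]
0.009 [112  91  77]
0.0105 [111  91  77]
0.012 [110  89  75]
0.0135 [111  91  77]
0.015 [112  92  78]
-0.1 [ 98 102 109]
-0.098 [ 98 103 110]
-0.096 [ 97 103 110]
-0.094 [ 96 101 109]
-0.092 [ 95  99 105]
-0.09 [94 88 87]
-0.088 [107  89  78]
-0.086 [109  89  75]
-0.084 [111  90  76]
-0.082 [111  90  76]
-0.08 [111  90  76]
0.08 [100  82  71]
0.082 [101  83  71]
0.084 [104  86  74]
0.086 [105  86  74]
0.088 [102  84  72]
0.09 [103  86  75]
0.092 [98 94 94]
0.094 [ 95 100 107]
0.096 [ 95 100 108]
0.098 [ 95 101 107]
0.1 [ 95 100 107]
```

View pics/a6.png

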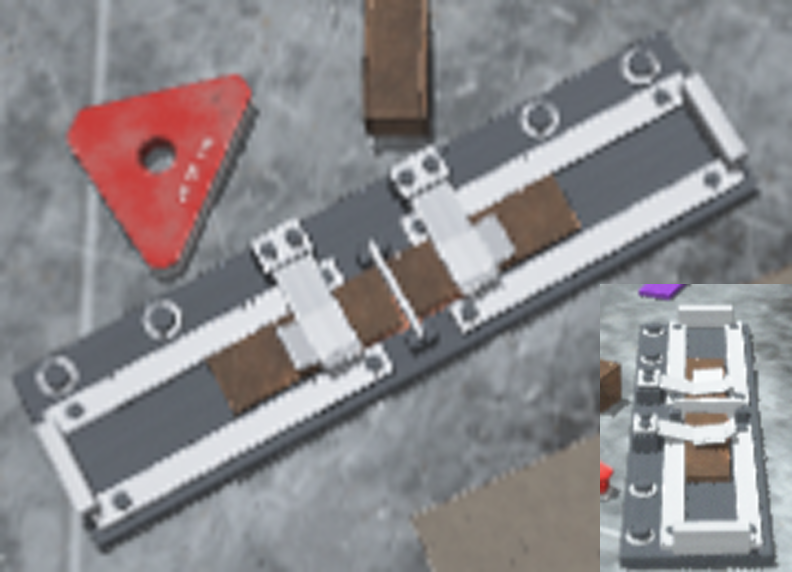

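Both coupons lie flat under raised springs with their ends at the blade. The outer ends measure about +91.5 and -90 mm, and the ideal is ±91.5. The arm is clear, so I hand in.

```bash
python3 -c "
from bench import robot
print(robot.sense()['clock'],robot.sense()['force']); print(robot.close_job())"
```

```text
20.45 [-0.56905927  0.93819248 -0.67053322]
the job is handed in; nothing more can be done
None
```

I slid both coupons home against the gap blade, left one first, and handed the job in at 20.5 s; no verdict is reported. I pressed each with closed fingertips on its top face. The left coupon needed one regrip partway, to keep the fingers clear of the lip.

**Last checks:**
- **Position:** The final top and scene pictures show both coupons flat under raised springs, with their inner ends at the blade. Their outer ends measured about +91.5 mm (left) and −90 mm (right); ±91.5 mm is ideal, and I trust these to about 2 mm.
- **Force:** On both, the push along the slot rose as the coupon met the blade and the fingers began to slip. The rise was small on the left and clearer on the right.
- **Surroundings:** The magnet and tube look unmoved in the final pictures, and the purple look-alike was left alone. The tip box and nozzle were outside those pictures; I kept well away from them.

**What disagreed:**
- **Press force:** The press ran at 20–27 N while sliding under the springs, above the suggested 12–20 N.
- **Left gap:** A faint orange fringe beside the blade on the left coupon could be a gap well under 1 mm, or just image blur.

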